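Hang a headset hook on the desk accessory rail

ROBOT

A 7-joint arm with a two-finger parallel gripper is mounted at the origin on the work surface. World frame = base frame: x ahead of the robot, y to its left, z up, the work surface at z = 0. Lengths are in m, angles in rad, forces in N, time in s.
With the tool pointing down it reaches from about 0.425 to 0.975 m from the base axis. Payload 16.7 kg.
Tool frame: the origin (TCP) lies at the centre of the arm's flange, where the gripper is bolted on; the fingertips stand 173 mm ahead of it and the grasp point (between the pads) lies 155 mm ahead of it (ctrl.tip_reach is the distance from the TCP to the fingertips, in m); z points along the fingers, y is the line along which they close (so a half turn about z gives the same grasp; the last joint's range is limited). The gripper opens to 85 mm and grips with 20 to 120 N. Pads are 22 mm wide; open, the fingers measure 114 mm over their backs; the gripper's body (76 mm by 85 mm) begins 54 mm behind the grasp point. The pads swing forward as they close: fully open they stand 13 mm farther back than shut.
Start: joints at [1.105, 0.426, 0.074, 1.606, -0.034, 1.111, -0.067], TCP at [0.21, -0.641, 0.405] pointing down, gripper open.
Joint ranges: [-2.85, 2.85], [-0.5, 2.14], [-1.23, 1.37], [0.21, 2.46], [-1.02, 4.16], [0.16, 2.05], [-2.73, 2.73]. Speed limits (rad/s): [1.89, 1.89, 2.39, 2.39, 3.01, 3.01, 3.01].

INTERFACE

Orientations are given as a unit quaternion [w, x, y, z].
In Python, from cell import ctrl gives the robot as it stands.
- The arm moves only by the tool jog_arm, never from a script. Its argument "plan" is a list of rows, each an object of numbers: "rx", "ry", "rz": the turn, a rotation vector about the tool's x, y, z in degrees; "tx", "ty", "tz": the shift along the tool's x, y, z in units of 50 mm (1.0 is 50 mm); "claw": the finger opening in mm, from 0 to 85.4. A call has 1 to 20 rows; each row is the pose to reach, as a shift and turn from the pose commanded when the call began, along the tool's axes at that moment; what a row does not reach only later rows make up. A row lasts 1/10 s, in which the tool goes at most 50 mm and 8.59 degrees, less where a joint would pass 70% of its speed; a pose out of reach is approached as far as the arm can. A call with a gripper value outside its range is refused whole. The fingers move at their own pace and stop on an object; the grip force is fixed at half the most. Time passes only in rows, so rows that repeat a pose let the fingers close. It gives the time, the measured TCP pose, the force, the opening and the grip force at its end, in the units of the state.
- ctrl.observe(): the state, without advancing time (a new reading comes with each control period).
- ctrl.grab_frame(name): name is "side" or "top" or "wrist"; returns a dict with "pixels" (420x560x3 uint8, red, green, blue), "range_z" (420x560 float32, m along the optical axis (not along the pixel's ray), 0 where there is no reading), "fx", "fy", "cx", "cy" (pixels), "k1" (the pictures are not rectified: a ray, as slopes to the right and down, at radius r is drawn at 1 + k1 r^2 times it, then the intrinsics apply), "world_from_camera" (4x4, takes a point from camera to world coordinates). Camera axes: x right, y up, looking along -z (the intrinsics and any distortion apply to the point x, -y, -z); pixel columns grow to the right and rows downward; lengths in m; the calibration is good to about 2 mm. A picture is of the moment at which its call begins.
- ctrl.sign_off(): hands the job in; it is judged then, once.
The state is a dict: "clock": time; "joint_pos": joint angles; "joint_vel": joint speeds; "joint_efforts": joint torques, N m; "tcp_pos": TCP position; "orientation": TCP orientation; "wrist_force": force on the tool from outside, world axes, zero at the start; "ft_torque": the same for the moment, N m; "gripper_width": finger opening in m; "gripper_force": force on a finger pad.
Only numpy, scipy, OpenCV 4.12 (cv2) and the standard library are available. Lean on these libraries where they do the work, as an engineer would, in place of code of your own. Each camera call takes 0.05 s, during which the arm holds its last target. There are 200 camera calls.

TASK

Take the headset hanger off the grey file box, bring its foot into the open end of the desk accessory rail with the hook on the side nearer the robot, and slide it along until it presses up against the buffer pin of the stop clip. Leave it there, hanging free in the rail. The clip is only clamped on by friction, so do not shove it along; go gently, never forcing the hanger against the rail, and leave the other desk things alone.

Things in the scene. Friction and masses are not known exactly. Their poses are not given: they have to be found in the camera images.
- rail: Fixed aluminium C-channel on two posts. Origin: on the desk under its middle; y along the rail to its open end, x across, z up. Channel from y -120 (capped) to +120 mm (open). Inside 25 mm wide, floor at z 85 mm, underside of the two top lips z 98, lip tops z 102; slot between the lips 15 mm wide; 33 mm wide outside. The base plate is 100 x 250 x 6 mm.
- rail_mouth (a point): Middle of the channel floor at the open end (rail's y +120, z 85 mm); axes as the rail. From here the 5 mm thick floor, 25 mm wide, runs on 60 mm outwards (+y) as a bare landing tongue without walls or lips, its top level with the channel floor.
- clip: Black stop clip clamped in the middle part of the rail; its knob, 22 mm across, rises 30 mm above the channel floor. Origin: rail's centre line, channel floor, in the clip's face towards the open end; axes as the rail. From that face a dark buffer pin, 9 mm wide, sticks out 4 to 36 mm towards the open end under the slot (set anew each time; feel for it). Clip and pin slip if pushed over about 10 N.
- hanger: Loose steel headset hanger, about 0.15 kg, standing on the file box. Origin: centre of the foot's underside; z up, y along the foot, x across, hook on the -x side. Foot 60 mm long in y with half-round ends, 22 mm wide, 10 mm high. Above it a blade to grip, 10 mm thick in x, 24 mm in y, top at z 72 mm. In the channel the foot has 1.5 mm play each side, 3 mm in height.
- hanger_grip (a point): Point on the hanger's blade to grip, in its middle, 48 mm above the foot's underside; axes as the hanger.
- filebox: Fixed grey card-file box, 68 x 134 mm, 85 mm high, on which the hanger stands with its hook hanging over the -x side. Origin: centre of its underside.
- mug: White mug, 76 mm across, 90 mm high, bystander. Origin: centre of the underside.
- stapler: Black stapler about 50 x 130 mm, 60 mm high, bystander. Origin: centre of the underside.
- tape: Grey tape dispenser about 60 x 120 mm, 70 mm high, bystander. Origin: centre of the underside.
- hanger_hook (a point): Tip of the hanger's black hook arm, a 7 mm round bar that leaves the blade at z 23 mm towards -x, drops at x -42 mm to z -32 mm and turns up to this tip at x -74, z -6 mm (hanger frame). It must end on the rail's -x side (the side nearer the robot's base).
Mind the look-alikes: they are no part of the job. What is shaped like the hanger but pink is not meant.

How it is judged:
By the outcome, as a careful person would: the job done as asked, in the order asked, and still so for the second after the job is handed in, with the robot touching nothing.
It also fails if it takes over 67 s, if anything falls off the work surface, if the arm or the gripper's body presses on something with over 40 N, if the wrist force passes 120 N, or if a joint passes its speed limit or range.

## Working session

There is one attempt and no reset: what is moved stays moved. The work goes in short steps, Python scripts to look and compute and a tool call to move; the robot and the scene stay as the last step left them, time stands still between calls to the robot, and variables do not carry over. Pictures are saved under pics/ and viewed, at most 10 in all, crops included, and the job is handed in when it is done.

Besides the shell and the picture viewer there is one more tool, called by a JSON object that holds its "name" and its "arguments", one argument or row to a line. jog_arm: Moves the arm, as the interface text tells. Its arguments: {"type":"object","properties":{"plan":{"type":"array"}},"required":["plan"]}

```bash
mkdir -p pics
cat > h.py <<'E'
import numpy as np, cv2, pickle
from cell import ctrl
def grab(n,fn=None):
    f=ctrl.grab_frame(n); pickle.dump(f,open(f'{n}.pkl','wb'))
    if fn: cv2.imwrite(f'pics/{fn}.png',f['pixels'][:,:,::-1])
    return f
def load(n): return pickle.load(open(f'{n}.pkl','rb'))
def ray(f,u,v):
    K=np.array([[f['fx'],0,f['cx']],[0,f['fy'],f['cy']],[0,0,1.]])
    p=np.array([(u-f['cx'])/f['fx'],(v-f['cy'])/f['fy']]);q=p.copy()
    for _ in range(30): q=p/(1+f['k1']*(q@q))
    return np.array([q[0],-q[1],-1.])
def px(f,u,v,z=None):
    d=ray(f,u,v);T=np.array(f['world_from_camera'])
    if z is None: return (T@np.r_[d*f['range_z'][int(v),int(u)],1])[:3]
    w=T[:3,:3]@d; return T[:3,3]+w*(z-T[2,3])/w[2]
E
python3 - <<'E'
from h import *
for n in('top','side'):
    f=grab(n,n+'1');print(n,np.round(f['world_from_camera'],3).tolist(),f['fx'],f['k1'])
s=ctrl.observe();print(s)
E
```

```text
top [[-0.011, 0.985, -0.172, 0.315], [-1.0, -0.015, -0.022, -0.002], [-0.025, 0.172, 0.985, 1.224], [0.0, 0.0, 0.0, 1.0]] 411.8180733018851 -0.10855116091048277
side [[-0.799, 0.322, -0.508, 0.005], [-0.602, -0.437, 0.668, 0.662], [-0.007, 0.84, 0.543, 0.669], [0.0, 0.0, 0.0, 1.0]] 430.9473272749214 -0.01692158540393394
{'clock': 0.1, 'joint_pos': array([ 1.10449276,  0.4266642 ,  0.07386278,  1.60654156, -0.03416098,
        1.11079217, -0.06709825]), 'joint_vel': array([ 0.00037671, -0.00106223,  0.00022629, -0.00157908, -0.00086065,
       -0.00031629,  0.0005198 ]), 'joint_efforts': array([ 6.25647517e-03, -9.51533175e+01,  3.77062216e+00, -4.64402318e+01,
        1.95838558e-02,  6.56923105e-03, -3.89855290e-05]), 'tcp_pos': array([ 0.21022316, -0.64125284,  0.40408493]), 'orientation': array([-5.63638433e-04,  9.87485677e-01,  1.57707672e-01, -1.04997377e-04]), 'wrist_force': array([-0.62556711,  0.08612648, -0.45117911]), 'ft_torque': array([ 0.01206495, -0.01316277,  0.05173652]), 'gripper_force': 0.0, 'gripper_width': 0.08525270868159578}
```

View pics/top1.png

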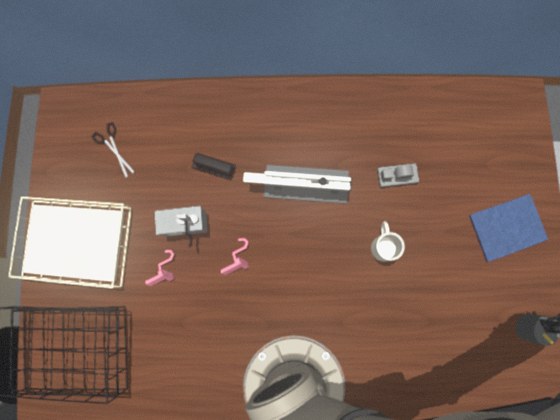

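View pics/side1.png

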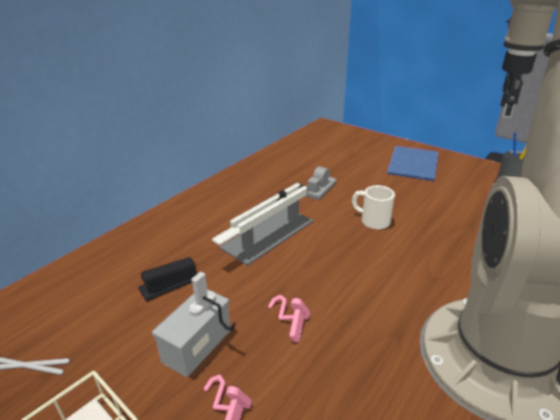

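The top view shows these candidates for the hanger:
- Steel hanger on the grey box, about (187,219). This is the one I want.
- Pink look-alike at (160,270). Not meant.
- Pink look-alike at (236,258). Not meant.

The rail runs from its tongue tip at (244,178) to (350,184), with the clip knob at (323,181). I'll check the choice in an enlarged crop.

Run:
```python
from h import *
f=load('top');p=f['pixels'][:,:,::-1]
a=cv2.resize(p[195:260,145:220],None,fx=8,fy=8,interpolation=cv2.INTER_CUBIC)
b=cv2.resize(p[155:210,235:360],None,fx=6.4,fy=6.4,interpolation=cv2.INTER_CUBIC)
cv2.imwrite('pics/ca.png',a);cv2.imwrite('pics/cb.png',b)
```

```text
(no output)
```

View pics/ca.png

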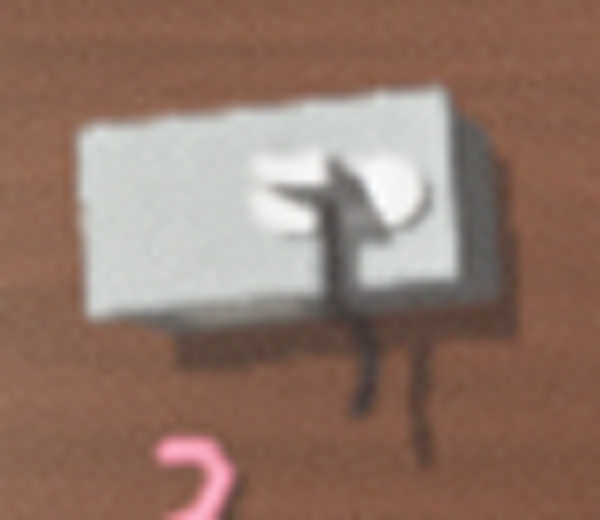

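View pics/cb.png

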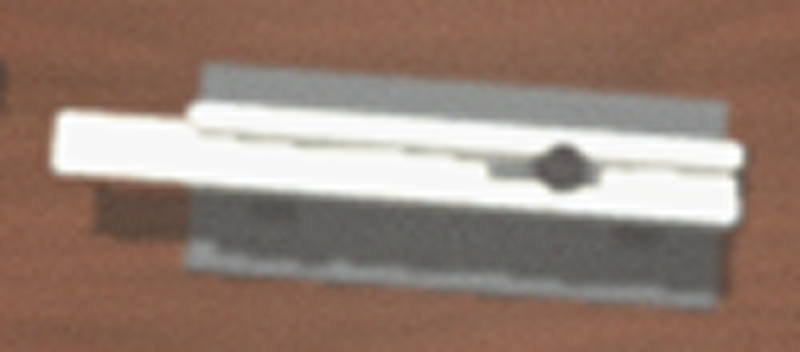

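The crop confirms the choice: a white steel foot with a black hook towards the robot, foot ends at about crop (248,193) and (428,190). In the rail crop the tongue end is at (52,143), the lips' end corners are at (742,145) and (738,225), the knob is at (565,167) and the pin tip is near (487,170).

Run:
```python
from h import *
f=load('top')
A=lambda u,v,z:px(f,145+u/8-.5,195+v/8-.5,z)
B=lambda u,v,z:px(f,235+u/6.4-.5,155+v/6.4-.5,z)
r=lambda n,p:print(n,np.round(p,4))
for n,u,v in(('box',80,128),('box',440,88),('box',460,278),('box',88,318)):r(n,A(u,v,.085))
r('footL',A(248,195,.095));r('footR',A(430,190,.095))
for u,v in((80,128),(440,88)):pass
r('tongue',B(55,112,.085));r('tongue',B(50,175,.085))
for u,v in((190,103),(742,143),(738,225)):r('lip',B(u,v,.102))
r('knob',B(565,167,.115));r('pin',B(487,170,.092))
# depth segmentation: points of foot / blade / rail
H,W=f['range_z'].shape
def cloud(f,u0,u1,v0,v1):
    return np.array([np.r_[px(f,u,v),u,v] for v in range(v0,v1) for u in range(u0,u1) if f['range_z'][v,u]>0])
c=cloud(f,160,215,200,250)
m=(c[:,2]>.11);print('hanger>.11',m.sum(),c[m][:,:3].mean(0),c[m][:,2].max())
b=c[c[:,2]>.145];print('blade top',len(b),b[:,:3].mean(0),b[:,:3].min(0),b[:,:3].max(0))
c=cloud(f,240,356,165,200);m=(c[:,2]>.095)&(c[:,2]<.107);q=c[m][:,:3]
import numpy.linalg as L
mm=q[:,:2].mean(0);_,_,V=L.svd(q[:,:2]-mm);t=(q[:,:2]-mm)@V[0];print('lips',len(q),mm,V[0],t.min(),t.max(),mm+V[0]*(t.min()+t.max())/2)
f=load('side');c=cloud(f,150,245,265,340)
m=(c[:,0]>.3)&(c[:,2]>.1);b=c[m&(c[:,2]>.125)];print('side blade',len(b),b[:,:3].mean(0),b[:,:3].min(0),b[:,:3].max(0))
```

```text
box [0.5048 0.3915 0.085 ]
box [0.5173 0.2612 0.085 ]
box [0.4495 0.2526 0.085 ]
box [0.4367 0.3859 0.085 ]
footL [0.4784 0.3265 0.095 ]
footR [0.4793 0.2616 0.095 ]
tongue [0.6126 0.1376 0.085 ]
tongue [0.5837 0.1396 0.085 ]
lip [0.6111 0.0759 0.102 ]
lip [ 0.589  -0.1655  0.102 ]
lip [ 0.5524 -0.1622  0.102 ]
knob [ 0.5764 -0.0868  0.115 ]
pin [ 0.581  -0.0542  0.092 ]
hanger>.11 96 [0.46959714 0.29193924 0.13630787] 0.16280308850539638
blade top 44 [0.47646976 0.29286483 0.15597656] [0.47169354 0.28205963 0.14691721] [0.48235395 0.30749404 0.16280309]
lips 620 [ 0.58009922 -0.04669105] [-0.09574788 -0.99540562] -0.1226465080814078 0.11916222427813532 [ 0.58026603 -0.04495691]
side blade 222 [0.47430999 0.29606073 0.14404861] [0.47025792 0.28134213 0.12521763] [0.48222858 0.30667786 0.15817095]
```

```bash
cat >> h.py <<'E'
from scipy.spatial.transform import Rotation as R
def rel(x,y,z,yaw,base=None):
    "jog row to TCP (x,y,z), pointing down, tool x at world yaw deg"
    s=ctrl.observe();q=s['orientation'];R0=R.from_quat([q[1],q[2],q[3],q[0]])
    Rt=R.from_euler('z',yaw,degrees=True)*R.from_euler('x',180,degrees=True)
    t=R0.as_matrix().T@(np.array([x,y,z])-s['tcp_pos'])/.05; w=(R0.inv()*Rt).as_rotvec(degrees=True)
    print('t',np.round(t,3),'r',np.round(w,2),'| tcp',np.round(s['tcp_pos'],4),'yaw',np.round(np.degrees(np.arctan2(*R0.as_matrix()[[1,0],0])),2),'F',np.round(s['wrist_force'],2),'t',round(s['clock'],2),'w',round(s['gripper_width'],4))
E
python3 - <<'E'
from h import *
rel(.56,-.25,.405,55);rel(.59,.04,.405,85);rel(.476,.294,.405,92)
E
```

```text
t [ 9.085 -5.257 -0.013] r [-6.000e-02 -2.000e-02 -3.685e+01] | tcp [ 0.2102 -0.6413  0.4041] yaw 18.15 F [-0.63  0.09 -0.45] t 0.1 w 0.0853
t [ 1.1461e+01 -1.0582e+01 -7.0000e-03] r [-6.000e-02 -4.000e-02 -6.685e+01] | tcp [ 0.2102 -0.6413  0.4041] yaw 18.15 F [-0.63  0.09 -0.45] t 0.1 w 0.0853
t [ 10.877 -16.119  -0.   ] r [-6.000e-02 -4.000e-02 -7.385e+01] | tcp [ 0.2102 -0.6413  0.4041] yaw 18.15 F [-0.63  0.09 -0.45] t 0.1 w 0.0853
```

{"name": "jog_arm", "arguments": {
  "plan": [
    {"tx":9.08,"ty":-5.26,"rz":-36.9,"claw":60},
    {"tx":9.08,"ty":-5.26,"rz":-36.9,"claw":60},
    {"tx":9.08,"ty":-5.26,"rz":-36.9,"claw":60},
    {"tx":9.08,"ty":-5.26,"rz":-36.9,"claw":60},
    {"tx":9.08,"ty":-5.26,"rz":-36.9,"claw":60},
    {"tx":9.08,"ty":-5.26,"rz":-36.9,"claw":60},
    {"tx":9.08,"ty":-5.26,"rz":-36.9,"claw":60},
    {"tx":9.08,"ty":-5.26,"rz":-36.9,"claw":60},
    {"tx":9.08,"ty":-5.26,"rz":-36.9,"claw":60},
    {"tx":9.08,"ty":-5.26,"rz":-36.9,"claw":60},
    {"tx":11.46,"ty":-10.58,"rz":-66.8,"claw":60},
    {"tx":11.46,"ty":-10.58,"rz":-66.8,"claw":60},
    {"tx":11.46,"ty":-10.58,"rz":-66.8,"claw":60},
    {"tx":11.46,"ty":-10.58,"rz":-66.8,"claw":60},
    {"tx":11.46,"ty":-10.58,"rz":-66.8,"claw":60},
    {"tx":11.46,"ty":-10.58,"rz":-66.8,"claw":60},
    {"tx":11.46,"ty":-10.58,"rz":-66.8,"claw":60},
    {"tx":11.46,"ty":-10.58,"rz":-66.8,"claw":60},
    {"tx":11.46,"ty":-10.58,"rz":-66.8,"claw":60},
    {"tx":11.46,"ty":-10.58,"rz":-66.8,"claw":60}
  ]
}}

```text
validation failed for argument at $.pl...
```

Run:
```python
from h import *
f=grab('wrist','w1');print(np.round(f['world_from_camera'],3).tolist(),f['fx'],f['k1'])
rel(.476,.294,.405,92)
```

```text
[[0.312, 0.912, 0.266, 0.278], [-0.95, 0.299, 0.087, -0.62], [-0.001, -0.28, 0.96, 0.374], [0.0, 0.0, 0.0, 1.0]] 340.9335828674153 0.027875736025950382
t [ 1.0878e+01 -1.6119e+01 -1.0000e-03] r [-5.000e-02 -3.000e-02 -7.385e+01] | tcp [ 0.2102 -0.6413  0.4042] yaw 18.15 F [-0.18 -0.53 -1.17] t 0.15 w 0.0854
```

View pics/w1.png

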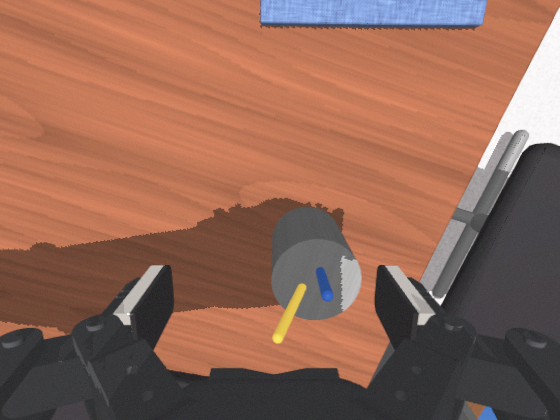

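The move was refused and the arm hasn't moved. The wrist view is still over the pen cup (315,270), between the fingers. I'll retry with every key in each row.

{"name": "jog_arm", "arguments": {
  "plan": [
    {"rx":0,"ry":0,"rz":-36.9,"tx":9.08,"ty":-5.26,"tz":0,"claw":60},
    {"rx":0,"ry":0,"rz":-36.9,"tx":9.08,"ty":-5.26,"tz":0,"claw":60},
    {"rx":0,"ry":0,"rz":-36.9,"tx":9.08,"ty":-5.26,"tz":0,"claw":60},
    {"rx":0,"ry":0,"rz":-36.9,"tx":9.08,"ty":-5.26,"tz":0,"claw":60},
    {"rx":0,"ry":0,"rz":-36.9,"tx":9.08,"ty":-5.26,"tz":0,"claw":60},
    {"rx":0,"ry":0,"rz":-36.9,"tx":9.08,"ty":-5.26,"tz":0,"claw":60},
    {"rx":0,"ry":0,"rz":-36.9,"tx":9.08,"ty":-5.26,"tz":0,"claw":60},
    {"rx":0,"ry":0,"rz":-36.9,"tx":9.08,"ty":-5.26,"tz":0,"claw":60},
    {"rx":0,"ry":0,"rz":-36.9,"tx":9.08,"ty":-5.26,"tz":0,"claw":60},
    {"rx":0,"ry":0,"rz":-36.9,"tx":9.08,"ty":-5.26,"tz":0,"claw":60},
    {"rx":0,"ry":0,"rz":-66.8,"tx":11.46,"ty":-10.58,"tz":0,"claw":60},
    {"rx":0,"ry":0,"rz":-66.8,"tx":11.46,"ty":-10.58,"tz":0,"claw":60},
    {"rx":0,"ry":0,"rz":-66.8,"tx":11.46,"ty":-10.58,"tz":0,"claw":60},
    {"rx":0,"ry":0,"rz":-66.8,"tx":11.46,"ty":-10.58,"tz":0,"claw":60},
    {"rx":0,"ry":0,"rz":-66.8,"tx":11.46,"ty":-10.58,"tz":0,"claw":60},
    {"rx":0,"ry":0,"rz":-66.8,"tx":11.46,"ty":-10.58,"tz":0,"claw":60},
    {"rx":0,"ry":0,"rz":-66.8,"tx":11.46,"ty":-10.58,"tz":0,"claw":60},
    {"rx":0,"ry":0,"rz":-66.8,"tx":11.46,"ty":-10.58,"tz":0,"claw":60},
    {"rx":0,"ry":0,"rz":-66.8,"tx":11.46,"ty":-10.58,"tz":0,"claw":60}
  ]
}}

```text
clock: 2.05
tcp_pos: [0.5899, 0.0388, 0.4044]
orientation: [-0.0, 0.738, 0.675, -0.0]
wrist_force: [0.4, -1.3, 0.1]
gripper_width: 0.06
gripper_force: 0.0
```

Run:
```python
from h import *
f=grab('wrist','w2');print(np.round(f['world_from_camera'],3).tolist(),f['fx'],f['k1'])
rel(.476,.294,.405,92)
```

```text
[[0.996, 0.085, 0.025, 0.596], [-0.088, 0.956, 0.28, 0.109], [0.0, -0.281, 0.96, 0.374], [0.0, 0.0, 0.0, 1.0]] 340.9335828674153 0.027875736025950382
t [ 4.891 -2.729 -0.012] r [-0.03  0.04 -7.15] | tcp [0.5899 0.0382 0.4045] yaw 84.85 F [-0.01  0.49 -0.11] t 2.1 w 0.0598
```

View pics/w2.png

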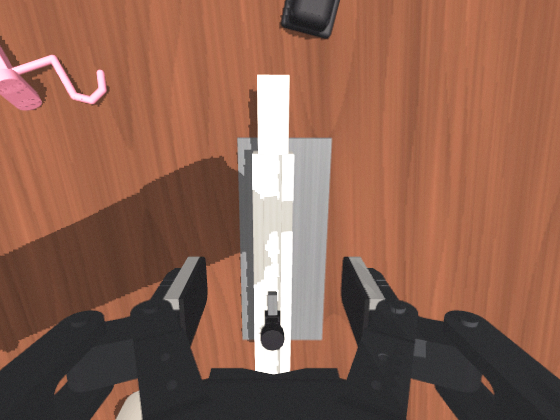

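The rail seen from above: tongue end corners at (257,75) and (289,75), lip end corners at (253,154) and (294,154), lower end at (255,373) and (291,373), knob at (272,335), pin tip near (272,292).

Run:
```python
from h import *
f=load('wrist')
for n,u,v,z in(('tongL',257,75,.085),('tongR',289.5,75,.085),('lipL',253,154,.102),('lipR',294.5,154,.102),('endL',254.5,373,.102),('endR',291,373,.102),('pin',272,292,.091),('knob',272,333,.115)):print(n,np.round(px(f,u,v,z),4))
g=f['pixels'].astype(int).min(2)
for v in(80,100,120,145,160,180,200,230,260,345,360):
    z=.085 if v<150 else .102
    r=np.where(g[v,235:310]>150)[0]
    if len(r):a,b=235+r[0]-.0,235+r[-1]+1.;print(v,a,b,np.round((px(f,a-.5,v,z)+px(f,b-.5,v,z))/2,4))
```

```text
tongL [0.5856 0.1354 0.085 ]
tongR [0.6112 0.1331 0.085 ]
lipL [0.577 0.076 0.102]
lipR [0.6099 0.0731 0.102 ]
endL [ 0.5564 -0.1331  0.102 ]
endR [ 0.5914 -0.1362  0.102 ]
pin [ 0.5804 -0.0542  0.091 ]
knob [ 0.5781 -0.0807  0.115 ]
80 257.0 290.0 [0.5979 0.1306 0.085 ]
100 257.0 289.0 [0.5961 0.1156 0.085 ]
120 257.0 289.0 [0.5947 0.1001 0.085 ]
145 238.0 310.0 [0.5937 0.0799 0.085 ]
160 238.0 310.0 [0.5928 0.0698 0.102 ]
180 252.0 310.0 [0.5971 0.0532 0.102 ]
200 253.0 310.0 [0.5961 0.0364 0.102 ]
230 253.0 310.0 [0.5939 0.0101 0.102 ]
260 241.0 310.0 [ 0.5864 -0.017   0.102 ]
345 254.0 291.0 [ 0.576  -0.1032  0.102 ]
360 255.0 291.0 [ 0.575  -0.1199  0.102 ]
```

{"name": "jog_arm", "arguments": {
  "plan": [
    {"rx":0,"ry":0,"rz":-7.2,"tx":4.9,"ty":-2.7,"tz":0,"claw":60},
    {"rx":0,"ry":0,"rz":-7.2,"tx":4.9,"ty":-2.7,"tz":0,"claw":60},
    {"rx":0,"ry":0,"rz":-7.2,"tx":4.9,"ty":-2.7,"tz":0,"claw":60},
    {"rx":0,"ry":0,"rz":-7.2,"tx":4.9,"ty":-2.7,"tz":0,"claw":60},
    {"rx":0,"ry":0,"rz":-7.2,"tx":4.9,"ty":-2.7,"tz":0,"claw":60},
    {"rx":0,"ry":0,"rz":-7.2,"tx":4.9,"ty":-2.7,"tz":0,"claw":60},
    {"rx":0,"ry":0,"rz":-7.2,"tx":4.9,"ty":-2.7,"tz":0,"claw":60},
    {"rx":0,"ry":0,"rz":-7.2,"tx":4.9,"ty":-2.7,"tz":0,"claw":60},
    {"rx":0,"ry":0,"rz":-7.2,"tx":4.9,"ty":-2.7,"tz":0,"claw":60}
  ]
}}

```text
clock: 3.0
tcp_pos: [0.4782, 0.2937, 0.4046]
orientation: [0.0, 0.695, 0.719, -0.0]
wrist_force: [0.2, -0.3, -0.9]
gripper_width: 0.0601
gripper_force: 0.0
```

Run:
```python
from h import *
f=grab('wrist','w3')
```

```text
(no output)
```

View pics/w3.png

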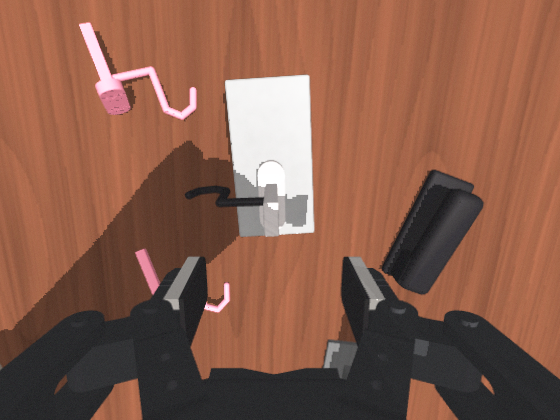

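The hanger is in view: foot's far end at (271,161), blade at about u 264–280, v 185–236, hook to the left ending at (187,194). The hook is black, and the two pink ones stay clear. Next, a closer crop.

Run:
```python
from h import *
f=load('wrist');p=f['pixels'][:,:,::-1]
cv2.imwrite('pics/cc.png',cv2.resize(p[150:245,225:320],None,fx=6,fy=6,interpolation=cv2.INTER_CUBIC))
c=np.array([np.r_[px(f,u,v),u,v] for v in range(150,245) for u in range(230,316) if f['range_z'][v,u]>0])
b=c[c[:,2]>.15];print(len(b),b.mean(0),b.min(0),b.max(0))
b=c[c[:,2]>.12];b=b[b[:,0]>.46];print(len(b),b.mean(0),b.min(0),b.max(0))
ft=c[(c[:,2]>.0915)&(c[:,2]<.1)];print(len(ft),ft.mean(0),ft.min(0),ft.max(0))
for z in range(100,160,10):
    d=c[(c[:,2]>z/1000)&(c[:,2]<z/1000+.01)&(c[:,0]>.46)]
    if len(d):print(z,len(d),d[:,:3].min(0),d[:,:3].max(0))
```

```text
545 [4.76467726e-01 2.93854963e-01 1.57426066e-01 2.70588991e+02
 2.18056881e+02] [4.70931428e-01 2.80752472e-01 1.50052943e-01 2.63000000e+02
 2.00000000e+02] [4.81876782e-01 3.05157378e-01 1.59329009e-01 2.78000000e+02
 2.36000000e+02]
684 [4.76340779e-01 2.96038467e-01 1.52938446e-01 2.70559942e+02
 2.13290936e+02] [4.70814020e-01 2.80752472e-01 1.20108127e-01 2.63000000e+02
 1.90000000e+02] [4.81876782e-01 3.05228629e-01 1.59329009e-01 2.78000000e+02
 2.36000000e+02]
977 [4.76951289e-01 3.00880376e-01 9.58483453e-02 2.71993859e+02
 1.87141249e+02] [4.64893633e-01 2.65076873e-01 9.15107260e-02 2.58000000e+02
 1.61000000e+02] [4.88280512e-01 3.22650616e-01 9.97134038e-02 2.84000000e+02
 2.28000000e+02]
100 40 [0.46274742 0.29482406 0.10003588] [0.48010329 0.30491774 0.10999145]
110 127 [0.46037445 0.28931184 0.11010592] [0.48003549 0.30500027 0.11909033]
120 42 [0.47081402 0.3033945  0.12010813] [0.48074267 0.30505437 0.12891127]
130 45 [0.47111399 0.30400451 0.13066211] [0.48064081 0.30515814 0.13990354]
140 52 [0.47085084 0.30364246 0.14017082] [0.48053719 0.30522863 0.14929347]
150 545 [0.47093143 0.28075247 0.15005294] [0.48187678 0.30515738 0.15932901]
```

View pics/cc.png

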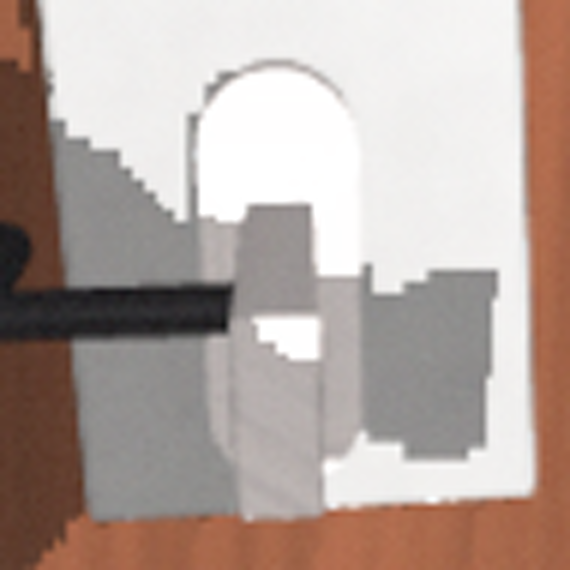

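The crop shows the white foot at about x 195–365, with the blade top at (232,318)–(323,515) and the hook leaving to the left. I'll fit its yaw from the depth points.

Run:
```python
from h import *
f=load('wrist')
c=np.array([px(f,u,v) for v in range(150,245) for u in range(230,316) if f['range_z'][v,u]>0])
b=c[c[:,2]>.1545];print(len(b),cv2.minAreaRect((b[:,:2]*1000).astype(np.float32)),np.median(b[:,2]))
d=b[:,:2]-b[:,:2].mean(0);V=np.linalg.svd(d)[2][0];print('pca yaw',np.degrees(np.arctan2(-V[0]*np.sign(V[1]),abs(V[1]))))
F=c[(c[:,2]>.0915)&(c[:,2]<.1)&(c[:,1]<.313)&(c[:,1]>.275)]
for s in(1,-1):
    ys=np.arange(.28,.312,.003);e=[(s*F[abs(F[:,1]-y)<.002][:,0]).max()*s for y in ys if (abs(F[:,1]-y)<.002).any()]
    k=np.polyfit(ys[:len(e)],e,1);print('foot edge yaw',np.degrees(np.arctan(-k[0])),np.polyval(k,.293))
rel(.4763,.293,.405,92)
```

```text
516 ((476.5040283203125, 292.8170166015625), (9.99282169342041, 24.347471237182617), 4.22254753112793) 0.15776836364400576
pca yaw 4.208920491611769
foot edge yaw 4.177935691656399 0.48722653983662945
foot edge yaw 8.978436390344006 0.4674756986327008
t [-0.015 -0.037 -0.008] r [ 0.    0.04 -0.03] | tcp [0.4781 0.2938 0.4046] yaw 91.97 F [-0.04 -0.48 -0.42] t 3.05 w 0.0599
```

{"name": "jog_arm", "arguments": {
  "plan": [
    {"rx":0,"ry":0,"rz":-2.2,"tx":-0.02,"ty":-0.03,"tz":0.5,"claw":60},
    {"rx":0,"ry":0,"rz":-2.2,"tx":-0.02,"ty":-0.03,"tz":1.0,"claw":60},
    {"rx":0,"ry":0,"rz":-2.2,"tx":-0.02,"ty":-0.03,"tz":1.5,"claw":60},
    {"rx":0,"ry":0,"rz":-2.2,"tx":-0.02,"ty":-0.03,"tz":2.0,"claw":60},
    {"rx":0,"ry":0,"rz":-2.2,"tx":-0.02,"ty":-0.03,"tz":2.29,"claw":60},
    {"rx":0,"ry":0,"rz":-2.2,"tx":-0.02,"ty":-0.03,"tz":2.29,"claw":40},
    {"rx":0,"ry":0,"rz":-2.2,"tx":-0.02,"ty":-0.03,"tz":2.29,"claw":20},
    {"rx":0,"ry":0,"rz":-2.2,"tx":-0.02,"ty":-0.03,"tz":2.29,"claw":5},
    {"rx":0,"ry":0,"rz":-2.2,"tx":-0.02,"ty":-0.03,"tz":2.29,"claw":0},
    {"rx":0,"ry":0,"rz":-2.2,"tx":-0.02,"ty":-0.03,"tz":2.29,"claw":0},
    {"rx":0,"ry":0,"rz":-2.2,"tx":-0.02,"ty":-0.03,"tz":2.29,"claw":0},
    {"rx":0,"ry":0,"rz":-2.2,"tx":-0.02,"ty":-0.03,"tz":2.29,"claw":0},
    {"rx":0,"ry":0,"rz":-2.2,"tx":-0.02,"ty":-0.03,"tz":2.29,"claw":0}
  ]
}}

```text
clock: 4.35
tcp_pos: [0.476, 0.2949, 0.2916]
orientation: [0.0, 0.68, 0.733, 0.001]
wrist_force: [-0.6, -0.1, 6.9]
gripper_width: 0.0093
gripper_force: 59.4
```

Run:
```python
from h import *
rel(.476,.2949,.352,94.3);rel(.5963,.111,.352,84.65);rel(.5963,.111,.302,84.65)
```

```text
t [ 1.000e-03  2.000e-03 -1.209e+00] r [ 0.11 -0.04  0.04] | tcp [0.476  0.2949 0.2916] yaw 94.34 F [-0.64 -0.09  6.91] t 4.35 w 0.0093
t [-3.848  2.123 -1.207] r [ 0.11 -0.05  9.69] | tcp [0.476  0.2949 0.2916] yaw 94.34 F [-0.64 -0.09  6.91] t 4.35 w 0.0093
t [-3.849  2.121 -0.207] r [ 0.11 -0.05  9.69] | tcp [0.476  0.2949 0.2916] yaw 94.34 F [-0.64 -0.09  6.91] t 4.35 w 0.0093
```

{"name": "jog_arm", "arguments": {
  "plan": [
    {"rx":0,"ry":0,"rz":0,"tx":0,"ty":0,"tz":-0.2,"claw":0},
    {"rx":0,"ry":0,"rz":0,"tx":0,"ty":0,"tz":-0.6,"claw":0},
    {"rx":0,"ry":0,"rz":0,"tx":0,"ty":0,"tz":-1.2,"claw":0},
    {"rx":0,"ry":0,"rz":2,"tx":-0.6,"ty":0.33,"tz":-1.2,"claw":0},
    {"rx":0,"ry":0,"rz":4,"tx":-1.3,"ty":0.72,"tz":-1.2,"claw":0},
    {"rx":0,"ry":0,"rz":6,"tx":-2.0,"ty":1.1,"tz":-1.2,"claw":0},
    {"rx":0,"ry":0,"rz":8,"tx":-2.7,"ty":1.49,"tz":-1.2,"claw":0},
    {"rx":0,"ry":0,"rz":9.7,"tx":-3.4,"ty":1.88,"tz":-1.2,"claw":0},
    {"rx":0,"ry":0,"rz":9.7,"tx":-3.85,"ty":2.12,"tz":-1.2,"claw":0},
    {"rx":0,"ry":0,"rz":9.7,"tx":-3.85,"ty":2.12,"tz":-1.0,"claw":0},
    {"rx":0,"ry":0,"rz":9.7,"tx":-3.85,"ty":2.12,"tz":-0.5,"claw":0},
    {"rx":0,"ry":0,"rz":9.7,"tx":-3.85,"ty":2.12,"tz":-0.2,"claw":0},
    {"rx":0,"ry":0,"rz":9.7,"tx":-3.85,"ty":2.12,"tz":-0.2,"claw":0},
    {"rx":0,"ry":0,"rz":9.7,"tx":-3.85,"ty":2.12,"tz":-0.2,"claw":0}
  ]
}}

```text
clock: 5.75
tcp_pos: [0.5958, 0.1113, 0.3007]
orientation: [-0.0, 0.739, 0.674, -0.0]
wrist_force: [0.5, -0.9, -1.3]
gripper_width: 0.0088
gripper_force: 58.5
```

Run:
```python
from h import *
f=grab('wrist');p=f['pixels'][:,:,::-1]
cv2.imwrite('pics/w4.png',cv2.resize(p[150:350,180:380],None,fx=3,fy=3,interpolation=cv2.INTER_CUBIC))
g=grab('side');p=g['pixels'][:,:,::-1]
cv2.imwrite('pics/s4.png',cv2.resize(p[150:270,190:330],None,fx=5,fy=5,interpolation=cv2.INTER_CUBIC))
rel(.5963,.111,.302,84.65)
```

```text
t [-0.004  0.004 -0.014] r [ 0.07 -0.03  0.03] | tcp [0.5961 0.1112 0.3013] yaw 84.68 F [ 0.17  0.65 -2.06] t 5.85 w 0.0093
```

View pics/w4.png

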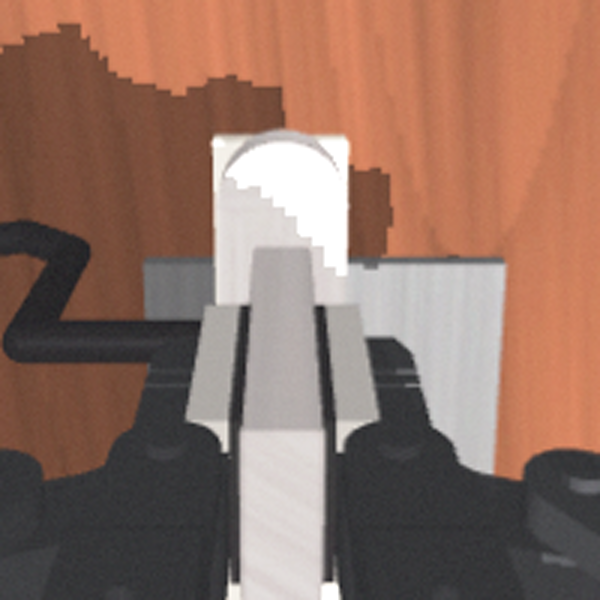

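View pics/s4.png

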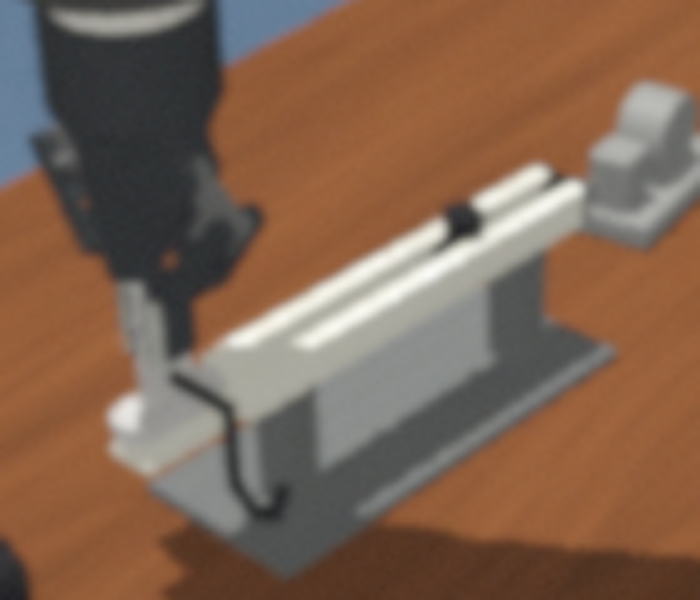

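The hanger is upright in the grip, 1 cm over the tongue, with the hook on the robot's side. In the wrist crop the tongue end spans x 212–348 at row 137. The foot tip is near (281,135), with edges 223 and 342 at row 180.

Run:
```python
from h import *
f=load('wrist')
A=lambda u,v,z:px(f,180+u/3-.5,150+v/3-.5,z)
y=np.radians(-5.35);ex=np.array([np.cos(y),np.sin(y)]);ey=np.array([-ex[1],ex[0]])
M=np.array([.593,.0745])
tp=ctrl.observe()['tcp_pos'][:2]
def pr(n,p):d=p[:2]-M;print(n,'rail x,y mm',np.round(1000*np.array([d@ex,d@ey+.12]),1))
pr('tcp',tp)
pr('tongL',A(212,138,.085));pr('tongR',A(348.5,138,.085));pr('t2L',A(217,290,.085))
pr('foot tip',A(281,140,.105));pr('fL',A(223,180,.105));pr('fR',A(342,180,.105))
pr('bladeL',A(251,247,.167));pr('bladeR',A(312,247,.167));pr('bL',A(240,430,.167));pr('bR',A(328,430,.167))
c=np.array([px(f,u,v) for v in range(190,330) for u in range(245,305) if f['range_z'][v,u]>0])
b=c[(c[:,2]>.155)&(c[:,2]<.175)&(c[:,1]>.1)];pr('cloud blade',b.mean(0));print(np.median(b[:,2]))
F=c[(c[:,2]>.098)&(c[:,2]<.11)];d=(F[:,:2]-M);X=d@ex;Y=d@ey+.12
print('z foot top',np.median(F[:,2]),'tongue z',np.median(c[(c[:,2]>.075)&(c[:,2]<.092)][:,2]))
for yy in(.158,.161,.164,.167,.17,.173):
    m=abs(Y-yy)<.0015
    if m.any():print(yy,X[m].min(),X[m].max(),(X[m].min()+X[m].max())/2)
T=c[(c[:,2]>.08)&(c[:,2]<.09)];d=(T[:,:2]-M);X=d@ex;Y=d@ey+.12
print('tongue',X.min(),X.max(),Y.max())
```

```text
tcp rail x,y mm [ -0.3 156.9]
tongL rail x,y mm [-13.5 180.9]
tongR rail x,y mm [ 12. 181.]
t2L rail x,y mm [-13.1 150.3]
foot tip rail x,y mm [ -0.6 185.6]
fL rail x,y mm [-10.4 178.7]
fR rail x,y mm [  9.7 178.7]
bladeL rail x,y mm [ -3.7 189.5]
bladeR rail x,y mm [  2.8 189.5]
bL rail x,y mm [ -5.2 167.4]
bR rail x,y mm [  4.8 167.4]
cloud blade rail x,y mm [ -0.2 163.4]
0.1661420952266667
z foot top 0.10490446046104525 tongue z 0.08560529542321826
0.158 -0.011141119786977221 0.010439696522628984 -0.0003507116321741187
0.161 -0.011102827707840232 0.010330686655392005 -0.0003860705262241134
0.164 -0.011074659768985695 0.010298322155830361 -0.000388168806577667
0.167 -0.010986585640990114 0.010239272814414764 -0.0003736564132876749
0.17 -0.011476119875414617 0.010208786347037811 -0.0006336667641884033
0.173 -0.01144157740299808 0.010127747934882565 -0.0006569147340577579
tongue -0.013369990585163798 0.01132857011539969 0.18066724813142027
```

{"name": "jog_arm", "arguments": {
  "plan": [
    {"rx":0,"ry":0,"rz":0,"tx":0,"ty":-0.006,"tz":0.05,"claw":0},
    {"rx":0,"ry":0,"rz":0,"tx":0,"ty":-0.006,"tz":0.1,"claw":0},
    {"rx":0,"ry":0,"rz":0,"tx":0,"ty":-0.006,"tz":0.16,"claw":0},
    {"rx":0,"ry":0,"rz":0,"tx":0,"ty":-0.006,"tz":0.16,"claw":0},
    {"rx":0,"ry":0,"rz":0,"tx":0,"ty":-0.006,"tz":0.16,"claw":0},
    {"rx":0,"ry":0,"rz":0,"tx":0,"ty":-0.006,"tz":0.16,"claw":0}
  ]
}}

```text
clock: 6.45
tcp_pos: [0.5957, 0.1108, 0.2923]
orientation: [-0.0, 0.739, 0.673, 0.0]
wrist_force: [-0.1, 0.6, -1.2]
gripper_width: 0.0091
gripper_force: 58.5
```

Run:
```python
from h import *
for i in range(3):
    f=grab('wrist');s=ctrl.observe();print(s['wrist_force'],s['tcp_pos'])
c=np.array([px(f,u,v) for v in range(190,330) for u in range(245,305) if f['range_z'][v,u]>0])
y=np.radians(-5.35);ex=np.array([np.cos(y),np.sin(y)]);ey=np.array([-ex[1],ex[0]]);M=np.array([.593,.0745])
d=c[:,:2]-M;X=d@ex;Y=d@ey+.12
m=(Y>.156)&(Y<.172)&(c[:,2]<.11)&(c[:,2]>.08)
print(np.histogram(c[m][:,2],bins=np.arange(.08,.1101,.002)))
for lo,hi in((.081,.0885),(.092,.1)):
    k=m&(c[:,2]>lo)&(c[:,2]<hi);print(np.median(c[k][:,2]),X[k].min(),X[k].max())
```

```text
[ 0.4563861   0.03562865 -1.19920565] [0.5956347  0.11074169 0.29229544]
[ 0.13653998 -0.42170294 -2.12482776] [0.59566759 0.11077828 0.29234274]
[-0.24791921 -0.06057168 -0.98630709] [0.59563717 0.11077368 0.29234203]
(array([  0,   0,  52,  33,   0,   0,   0, 158, 711,  20,  35,  20,  33,
        29,  31]), array([0.08 , 0.082, 0.084, 0.086, 0.088, 0.09 , 0.092, 0.094, 0.096,
       0.098, 0.1  , 0.102, 0.104, 0.106, 0.108, 0.11 ]))
0.08585605382569259 -0.01340491068665124 0.011489955525882174
0.09653937888413608 -0.011537856968702527 0.010303530639447656
```

{"name": "jog_arm", "arguments": {
  "plan": [
    {"rx":0,"ry":0,"rz":0,"tx":-0.06,"ty":-0.004,"tz":0,"claw":0},
    {"rx":0,"ry":0,"rz":0,"tx":-0.12,"ty":-0.004,"tz":0,"claw":0},
    {"rx":0,"ry":0,"rz":0,"tx":-0.18,"ty":-0.004,"tz":0,"claw":0},
    {"rx":0,"ry":0,"rz":0,"tx":-0.24,"ty":-0.004,"tz":0,"claw":0},
    {"rx":0,"ry":0,"rz":0,"tx":-0.3,"ty":-0.004,"tz":0,"claw":0},
    {"rx":0,"ry":0,"rz":0,"tx":-0.36,"ty":-0.004,"tz":0,"claw":0},
    {"rx":0,"ry":0,"rz":0,"tx":-0.42,"ty":-0.004,"tz":0,"claw":0},
    {"rx":0,"ry":0,"rz":0,"tx":-0.48,"ty":-0.004,"tz":0,"claw":0},
    {"rx":0,"ry":0,"rz":0,"tx":-0.48,"ty":-0.004,"tz":0,"claw":0}
  ]
}}

```text
clock: 7.5
tcp_pos: [0.5932, 0.0864, 0.2922]
orientation: [0.0, 0.74, 0.673, -0.0]
wrist_force: [0.6, -0.7, -2.2]
gripper_width: 0.0091
gripper_force: 58.5
```

{"name": "jog_arm", "arguments": {
  "plan": [
    {"rx":0,"ry":0,"rz":0,"tx":-0.08,"ty":0,"tz":0,"claw":0},
    {"rx":0,"ry":0,"rz":0,"tx":-0.16,"ty":0,"tz":0,"claw":0},
    {"rx":0,"ry":0,"rz":0,"tx":-0.24,"ty":0,"tz":0,"claw":0},
    {"rx":0,"ry":0,"rz":0,"tx":-0.32,"ty":0,"tz":0,"claw":0},
    {"rx":0,"ry":0,"rz":0,"tx":-0.4,"ty":0,"tz":0,"claw":0},
    {"rx":0,"ry":0,"rz":0,"tx":-0.48,"ty":0,"tz":0,"claw":0},
    {"rx":0,"ry":0,"rz":0,"tx":-0.56,"ty":0,"tz":0,"claw":0},
    {"rx":0,"ry":0,"rz":0,"tx":-0.64,"ty":0,"tz":0,"claw":0},
    {"rx":0,"ry":0,"rz":0,"tx":-0.72,"ty":0,"tz":0,"claw":0},
    {"rx":0,"ry":0,"rz":0,"tx":-0.8,"ty":0,"tz":0,"claw":0},
    {"rx":0,"ry":0,"rz":0,"tx":-0.8,"ty":0,"tz":0,"claw":0}
  ]
}}

```text
clock: 8.6
tcp_pos: [0.5894, 0.0463, 0.2922]
orientation: [0.0, 0.74, 0.673, -0.0]
wrist_force: [-0.2, -0.1, -1.9]
gripper_width: 0.0093
gripper_force: 58.5
```

Run:
```python
from h import *
for i in range(3):
    f=grab('side');s=ctrl.observe();print(s['wrist_force'],s['tcp_pos'],s['ft_torque'])
```

```text
[-0.21855099  0.38752577 -2.15248424] [0.58943836 0.04674757 0.29222167] [-0.01487114  0.02175974 -0.03813933]
[ 0.33915103  0.28583064 -2.26018551] [0.58943112 0.04704736 0.29225715] [ 0.0101172   0.0313225  -0.02886088]
[ 0.39381362  0.49208678 -2.05298783] [0.58944356 0.04721035 0.29225419] [2.10806048e-02 6.15577032e-06 3.58834794e-03]
```

{"name": "jog_arm", "arguments": {
  "plan": [
    {"rx":0,"ry":0,"rz":0,"tx":-0.1,"ty":0,"tz":0,"claw":0},
    {"rx":0,"ry":0,"rz":0,"tx":-0.2,"ty":0,"tz":0,"claw":0},
    {"rx":0,"ry":0,"rz":0,"tx":-0.3,"ty":0,"tz":0,"claw":0},
    {"rx":0,"ry":0,"rz":0,"tx":-0.4,"ty":0,"tz":0,"claw":0},
    {"rx":0,"ry":0,"rz":0,"tx":-0.5,"ty":0,"tz":0,"claw":0},
    {"rx":0,"ry":0,"rz":0,"tx":-0.6,"ty":0,"tz":0,"claw":0},
    {"rx":0,"ry":0,"rz":0,"tx":-0.7,"ty":0,"tz":0,"claw":0},
    {"rx":0,"ry":0,"rz":0,"tx":-0.78,"ty":0,"tz":0,"claw":0},
    {"rx":0,"ry":0,"rz":0,"tx":-0.86,"ty":0,"tz":0,"claw":0},
    {"rx":0,"ry":0,"rz":0,"tx":-0.92,"ty":0,"tz":0,"claw":0},
    {"rx":0,"ry":0,"rz":0,"tx":-0.98,"ty":0,"tz":0,"claw":0},
    {"rx":0,"ry":0,"rz":0,"tx":-1.04,"ty":0,"tz":0,"claw":0},
    {"rx":0,"ry":0,"rz":0,"tx":-1.1,"ty":0,"tz":0,"claw":0},
    {"rx":0,"ry":0,"rz":0,"tx":-1.1,"ty":0,"tz":0,"claw":0}
  ]
}}

```text
clock: 10.15
tcp_pos: [0.5843, -0.0082, 0.2922]
orientation: [0.0, 0.739, 0.673, -0.0]
wrist_force: [0.6, 0.2, -1.1]
gripper_width: 0.0096
gripper_force: 58.5
```

Run:
```python
from h import *
# pixel location of the knob/pin in top (reference for clip position) and foot-pin gap
a=load('top');f=grab('top')
for g,n in((a,'before'),(f,'now')):
    p=g['pixels'].astype(int).max(2)[174:190,305:340];v,u=np.where(p<100);print(n,u.mean()+305,v.mean()+174,len(u))
print(f['pixels'][176:186,285:330].max(2))
s=ctrl.observe();print(s['wrist_force'],s['tcp_pos'],s['ft_torque'])
```

```text
before 318.25 183.25 24
now nan nan 0
[[125 125 124 132 140 139 141 143 147 146 152 152 152 154 158 158 161 159
  161 161 161 166 164 170 166 169 171 169 167 171 172 168 174 170 171 171
  173 171 172 170 171 173 169 171 170]
 [119 120 128 129 135 135 138 140 147 145 149 152 154 156 159 157 161 159
  159 160 162 163 165 169 172 171 169 168 168 169 168 171 170 172 172 170
  171 170 170 172 172 170 173 170 171]
 [115 120 125 130 132 136 137 140 144 145 148 149 152 150 153 156 158 155
  159 161 158 162 165 169 167 168 168 169 172 169 171 169 171 172 169 170
  172 173 172 173 172 171 172 169 171]
 [115 117 125 129 128 136 138 138 141 144 146 151 153 154 156 154 155 157
  156 158 161 163 164 165 165 165 169 170 169 169 171 172 174 172 169 172
  170 168 171 173 172 173 173 171 169]
 [108 116 123 123 133 134 138 139 141 143 148 150 151 148 157 154 160 159
  159 160 158 161 163 164 167 167 169 166 169 168 167 167 173 166 168 170
  170 171 167 173 168 170 172 172 172]
 [106 111 119 124 129 130 133 138 139 140 146 147 149 153 153 157 157 155
  156 160 163 161 161 164 164 171 169 170 171 169 172
[... 306 characters left out ...]
52 155 154 156
  158 159 159 159 162 164 162 168 165 169 168 166 168 165 169 170 169 171
  171 169 172 173 174 170 171 167 172]
 [103 109 108 114 120 128 130 135 134 138 141 147 148 150 148 154 154 155
  154 156 156 157 159 159 159 163 167 171 165 173 168 172 168 171 170 169
  169 172 171 167 174 168 173 171 172]
 [109 110 107 113 120 123 126 130 139 137 141 142 144 149 150 148 153 154
  155 157 158 160 161 162 160 161 169 163 168 169 171 167 171 169 170 171
  177 170 172 169 171 171 174 170 172]]
[ 0.95664986  0.39138365 -2.14735132] [ 0.58430892 -0.00790101  0.29223354] [-0.02012693 -0.00026718  0.02052971]<stdin>:5: RuntimeWarning: Mean of empty slice.
  ret = ret.dtype.type(ret / rcount)
```

{"name": "jog_arm", "arguments": {
  "plan": [
    {"rx":0,"ry":0,"rz":0,"tx":-0.04,"ty":0,"tz":0,"claw":0},
    {"rx":0,"ry":0,"rz":0,"tx":-0.08,"ty":0,"tz":0,"claw":0},
    {"rx":0,"ry":0,"rz":0,"tx":-0.12,"ty":0,"tz":0,"claw":0},
    {"rx":0,"ry":0,"rz":0,"tx":-0.16,"ty":0,"tz":0,"claw":0},
    {"rx":0,"ry":0,"rz":0,"tx":-0.18,"ty":0,"tz":0,"claw":0},
    {"rx":0,"ry":0,"rz":0,"tx":-0.18,"ty":0,"tz":0,"claw":0},
    {"rx":0,"ry":0,"rz":0,"tx":-0.18,"ty":0,"tz":0,"claw":0}
  ]
}}

```text
clock: 10.9
tcp_pos: [0.5835, -0.0166, 0.2922]
orientation: [-0.0, 0.739, 0.673, 0.0]
wrist_force: [0.4, -0.1, -2.1]
gripper_width: 0.0092
gripper_force: 58.5
```

{"name": "jog_arm", "arguments": {
  "plan": [
    {"rx":0,"ry":0,"rz":0,"tx":-0.01,"ty":0,"tz":0,"claw":0},
    {"rx":0,"ry":0,"rz":0,"tx":-0.02,"ty":0,"tz":0,"claw":0},
    {"rx":0,"ry":0,"rz":0,"tx":-0.02,"ty":0,"tz":0,"claw":0}
  ]
}}

```text
clock: 11.2
tcp_pos: [0.5834, -0.0177, 0.2923]
orientation: [0.0, 0.739, 0.673, 0.0]
wrist_force: [0.8, -0.9, -1.7]
gripper_width: 0.0091
gripper_force: 58.5
```

{"name": "jog_arm", "arguments": {
  "plan": [
    {"rx":0,"ry":0,"rz":0,"tx":-0.01,"ty":0,"tz":0,"claw":0},
    {"rx":0,"ry":0,"rz":0,"tx":-0.02,"ty":0,"tz":0,"claw":0},
    {"rx":0,"ry":0,"rz":0,"tx":-0.02,"ty":0,"tz":0,"claw":0}
  ]
}}

```text
clock: 11.5
tcp_pos: [0.5833, -0.0187, 0.2922]
orientation: [-0.0, 0.739, 0.673, -0.0]
wrist_force: [-0.5, 0.3, -2.2]
gripper_width: 0.0092
gripper_force: 58.5
```

{"name": "jog_arm", "arguments": {
  "plan": [
    {"rx":0,"ry":0,"rz":0,"tx":-0.01,"ty":0,"tz":0,"claw":0},
    {"rx":0,"ry":0,"rz":0,"tx":-0.02,"ty":0,"tz":0,"claw":0},
    {"rx":0,"ry":0,"rz":0,"tx":-0.02,"ty":0,"tz":0,"claw":0}
  ]
}}

```text
clock: 11.8
tcp_pos: [0.5832, -0.0197, 0.2922]
orientation: [0.0, 0.739, 0.673, 0.0]
wrist_force: [-0.1, 0.1, -1.6]
gripper_width: 0.0093
gripper_force: 58.5
```

{"name": "jog_arm", "arguments": {
  "plan": [
    {"rx":0,"ry":0,"rz":0,"tx":-0.01,"ty":0,"tz":0,"claw":0},
    {"rx":0,"ry":0,"rz":0,"tx":-0.016,"ty":0,"tz":0,"claw":0},
    {"rx":0,"ry":0,"rz":0,"tx":-0.016,"ty":0,"tz":0,"claw":0}
  ]
}}

```text
clock: 12.1
tcp_pos: [0.5831, -0.0205, 0.2923]
orientation: [0.0, 0.739, 0.673, -0.0]
wrist_force: [-0.2, 0.4, -0.8]
gripper_width: 0.009
gripper_force: 58.5
```

{"name": "jog_arm", "arguments": {
  "plan": [
    {"rx":0,"ry":0,"rz":0,"tx":-0.01,"ty":0,"tz":0,"claw":0},
    {"rx":0,"ry":0,"rz":0,"tx":-0.016,"ty":0,"tz":0,"claw":0},
    {"rx":0,"ry":0,"rz":0,"tx":-0.016,"ty":0,"tz":0,"claw":0}
  ]
}}

```text
clock: 12.4
tcp_pos: [0.583, -0.0213, 0.2923]
orientation: [0.0, 0.739, 0.673, 0.0]
wrist_force: [0.5, -0.3, -1.8]
gripper_width: 0.0094
gripper_force: 58.5
```

{"name": "jog_arm", "arguments": {
  "plan": [
    {"rx":0,"ry":0,"rz":0,"tx":-0.01,"ty":0,"tz":0,"claw":0},
    {"rx":0,"ry":0,"rz":0,"tx":-0.016,"ty":0,"tz":0,"claw":0},
    {"rx":0,"ry":0,"rz":0,"tx":-0.016,"ty":0,"tz":0,"claw":0}
  ]
}}

```text
clock: 12.7
tcp_pos: [0.583, -0.0221, 0.2922]
orientation: [-0.0, 0.739, 0.673, 0.0]
wrist_force: [0.3, -0.8, -2.3]
gripper_width: 0.0093
gripper_force: 58.5
```

{"name": "jog_arm", "arguments": {
  "plan": [
    {"rx":0,"ry":0,"rz":0,"tx":-0.01,"ty":0,"tz":0,"claw":0},
    {"rx":0,"ry":0,"rz":0,"tx":-0.016,"ty":0,"tz":0,"claw":0},
    {"rx":0,"ry":0,"rz":0,"tx":-0.016,"ty":0,"tz":0,"claw":0}
  ]
}}

```text
clock: 13.0
tcp_pos: [0.5829, -0.0229, 0.2923]
orientation: [0.0, 0.739, 0.673, 0.0]
wrist_force: [0.8, 1.0, -1.2]
gripper_width: 0.0096
gripper_force: 58.5
```

{"name": "jog_arm", "arguments": {
  "plan": [
    {"rx":0,"ry":0,"rz":0,"tx":-0.006,"ty":0,"tz":0,"claw":0},
    {"rx":0,"ry":0,"rz":0,"tx":-0.012,"ty":0,"tz":0,"claw":0},
    {"rx":0,"ry":0,"rz":0,"tx":-0.012,"ty":0,"tz":0,"claw":0}
  ]
}}

```text
clock: 13.3
tcp_pos: [0.5829, -0.0232, 0.2923]
orientation: [-0.0, 0.739, 0.673, 0.0]
wrist_force: [0.7, 2.6, -1.8]
gripper_width: 0.0091
gripper_force: 58.6
```

Run:
```python
from h import *
o=[]
for i in range(4):
    f=grab('side');s=ctrl.observe();o.append(s['wrist_force'])
print(np.mean(o,0),s['tcp_pos'])
```

```text
[ 0.25387179  2.71379086 -1.10458085] [ 0.58285298 -0.02320326  0.29226301]
```

{"name": "jog_arm", "arguments": {
  "plan": [
    {"rx":0,"ry":0,"rz":0,"tx":-0.003,"ty":0,"tz":0.006,"claw":0},
    {"rx":0,"ry":0,"rz":0,"tx":-0.003,"ty":0,"tz":0.012,"claw":0},
    {"rx":0,"ry":0,"rz":0,"tx":-0.003,"ty":0,"tz":0.012,"claw":0}
  ]
}}

```text
clock: 13.8
tcp_pos: [0.5829, -0.0233, 0.2917]
orientation: [0.0, 0.739, 0.673, 0.0]
wrist_force: [-0.5, 5.0, 0.4]
gripper_width: 0.0092
gripper_force: 58.9
```

Run:
```python
from h import *
o=[]
for i in range(4):
    f=grab('side');s=ctrl.observe();o.append(s['wrist_force'])
print(np.mean(o,0),s['tcp_pos'])
```

```text
[0.78186855 5.4003305  0.02461431] [ 0.58290755 -0.02332433  0.29173427]
```

{"name": "jog_arm", "arguments": {
  "plan": [
    {"rx":0,"ry":0,"rz":0,"tx":0,"ty":0,"tz":0,"claw":14},
    {"rx":0,"ry":0,"rz":0,"tx":0,"ty":0,"tz":0,"claw":20},
    {"rx":0,"ry":0,"rz":0,"tx":0,"ty":0,"tz":0,"claw":36},
    {"rx":0,"ry":0,"rz":0,"tx":0,"ty":0,"tz":0,"claw":40},
    {"rx":0,"ry":0,"rz":0,"tx":0,"ty":0,"tz":0,"claw":40}
  ]
}}

```text
clock: 14.5
tcp_pos: [0.5828, -0.0237, 0.2916]
orientation: [0.0, 0.739, 0.673, -0.0]
wrist_force: [0.6, 0.2, -0.2]
gripper_width: 0.04
gripper_force: 0.0
```

{"name": "jog_arm", "arguments": {
  "plan": [
    {"rx":0,"ry":0,"rz":0,"tx":0,"ty":0,"tz":-0.2,"claw":40},
    {"rx":0,"ry":0,"rz":0,"tx":0,"ty":0,"tz":-0.6,"claw":40},
    {"rx":0,"ry":0,"rz":0,"tx":0,"ty":0,"tz":-1.2,"claw":40},
    {"rx":0,"ry":0,"rz":0,"tx":0,"ty":0,"tz":-2.0,"claw":40},
    {"rx":0,"ry":0,"rz":0,"tx":0,"ty":0,"tz":-2.4,"claw":40},
    {"rx":0,"ry":0,"rz":0,"tx":0.6,"ty":0,"tz":-2.4,"claw":40},
    {"rx":0,"ry":0,"rz":0,"tx":1.2,"ty":0,"tz":-2.4,"claw":40},
    {"rx":0,"ry":0,"rz":0,"tx":1.2,"ty":0,"tz":-2.4,"claw":40},
    {"rx":0,"ry":0,"rz":0,"tx":1.2,"ty":0,"tz":-2.4,"claw":40}
  ]
}}

```text
clock: 15.4
tcp_pos: [0.5883, 0.0367, 0.4123]
orientation: [0.0, 0.739, 0.674, 0.0]
wrist_force: [0.1, -1.1, -0.2]
gripper_width: 0.0399
gripper_force: 0.0
```

Run:
```python
from h import *
s=ctrl.observe();print(s['wrist_force'],s['tcp_pos'],s['gripper_width'])
f=grab('wrist')
y=np.radians(-5.35);ex=np.array([np.cos(y),np.sin(y)]);ey=np.array([-ex[1],ex[0]]);M=np.array([.593,.0745])
c=np.array([np.r_[px(f,u,v),u,v,f['pixels'][v,u].max()] for v in range(150,400) for u in range(180,360) if f['range_z'][v,u]>0])
d=c[:,:2]-M;X=d@ex;Y=d@ey+.12
def st(n,m):
    if m.any():print(n,m.sum(),'x',X[m].min().round(4),X[m].max().round(4),'y',Y[m].min().round(4),Y[m].max().round(4),'z',np.median(c[m][:,2]).round(4))
st('blade top',(c[:,2]>.15)&(c[:,2]<.17)&(abs(X)<.02)&(Y<.08))
st('knob top',(c[:,2]>.110)&(c[:,2]<.12)&(abs(X)<.02)&(Y<.0))
st('foot top in slot',(c[:,2]>.092)&(c[:,2]<.0975)&(abs(X)<.006)&(Y<.08))
st('dark in slot',(c[:,5]<90)&(c[:,2]>.08)&(c[:,2]<.108)&(abs(X)<.006)&(Y<.03))
```

```text
[ 0.08207137 -1.12615865 -0.22632067] [0.58832064 0.03671714 0.41225292] 0.03990051760880401
blade top 465 x -0.0055 0.0042 y 0.0073 0.0327 z 0.1576
knob top 452 x -0.0112 0.01 y -0.0533 -0.0313 z 0.1155
foot top in slot 324 x -0.0058 0.0057 y -0.0384 0.0501 z 0.0958
dark in slot 110 x -0.0058 0.0057 y -0.0384 -0.031 z 0.1015
```

{"name": "jog_arm", "arguments": {
  "plan": [
    {"rx":0,"ry":0,"rz":0,"tx":1,"ty":-0.5,"tz":0,"claw":40},
    {"rx":0,"ry":0,"rz":0,"tx":1.8,"ty":-1,"tz":0,"claw":40},
    {"rx":0,"ry":0,"rz":0,"tx":2.6,"ty":-1.5,"tz":0,"claw":40},
    {"rx":0,"ry":0,"rz":0,"tx":3.4,"ty":-2,"tz":0,"claw":40},
    {"rx":0,"ry":0,"rz":0,"tx":4.2,"ty":-2,"tz":0,"claw":40},
    {"rx":0,"ry":0,"rz":0,"tx":5,"ty":-2,"tz":0,"claw":40},
    {"rx":0,"ry":0,"rz":0,"tx":5.8,"ty":-2,"tz":0,"claw":40},
    {"rx":0,"ry":0,"rz":0,"tx":5.8,"ty":-2,"tz":0,"claw":40}
  ]
}}

```text
clock: 16.25
tcp_pos: [0.5153, 0.3383, 0.4117]
orientation: [-0.001, 0.738, 0.675, 0.001]
wrist_force: [0.4, -0.7, -0.3]
gripper_width: 0.04
gripper_force: 0.0
```

Run:
```python
from h import *
f=grab('top');a=cv2.imread('pics/top1.png');b=f['pixels'][:,:,::-1]
for n,g in(('before',a),('now',b)):
    p=g.astype(int).max(2);w=np.clip(150-p[176:187,316:331],0,None).astype(float);v,u=np.mgrid[176:187,316:331];print(n,(w*u).sum()/w.sum(),(w*v).sum()/w.sum(),w.sum())
d=abs(a.astype(int)-b.astype(int)).max(2);print('v=179..183, u 295..335');print(b[179:184,288:335].max(2));print(a[179:184,305:335].max(2))
c=np.array([np.r_[px(f,u,v)] for v in range(165,200) for u in range(270,345)]);
y=np.radians(-5.35);ex=np.array([np.cos(y),np.sin(y)]);ey=np.array([-ex[1],ex[0]]);M=np.array([.593,.0745])
Y=(c[:,:2]-M)@ey+.12;X=(c[:,:2]-M)@ex;m=(c[:,2]>.148);print(len(Y[m]),X[m].mean(),Y[m].min(),Y[m].max())
```

```text
before 322.2010736944851 180.86188384577844 2049.0
now 322.13282387190685 180.91521106259097 2748.0
v=179..183, u 295..335
[[247 244 240 239 241 245 248 241 165 115 107 112 110 112 111 133 210 247
  247 241 232 228 215 176 162 165 167 169 172 167 154 130 106  88  82  83
   88 109 154 200 220 225 232 233 234 239 242]
 [247 244 239 238 241 244 247 242 175 119 105  99  98 103 110 130 197 244
  247 243 239 237 221 172 153 144 139 139 140 129 108  89  89  85  88  89
   89  89 111 141 164 176 186 187 183 183 194]
 [246 245 240 242 243 244 245 243 205 138 105  87  84 102 116 123 158 220
  241 241 239 236 219 166 140 135 131 129 129 121 102  88  86  88  90  91
   86  86 104 125 151 187 212 214 199 195 211]
 [247 246 246 246 246 246 246 247 239 183 130  91  85 110 138 140 159 218
  242 242 242 241 227 183 150 145 146 143 139 130 116  94  84  90  92  86
   85  85 103 126 165 227 247 247 241 240 245]
 [248 248 248 248 247 247 248 248 246 227 180 113  95 136 165 168 186 232
  246 246 246 246 242 228 221 217 215 212 209 206 195 163 117  87  82  85
   89 103 123 137 178 236 247 247 246 246 247]]
[[218 195 183 184 184 185 180 180 176 185 184 186 187 168 143 122  99  96
   94  97 125 171 219 231 237 240 241 242 245 247]
 [247 238 233 233 229 216 174 165 156 158 154 152 140 119  99 102 100 101
   97  97  99 121 154 182 192 203 204 200 205 212]
 [248 248 248 249 249 244 186 152 146 147 145 144 133 117  95  97 103 101
  102 100 100 116 139 164 207 225 225 214 212 222]
 [247 247 247 248 248 246 208 170 162 155 157 150 145 130 105  95 100  99
  101  96  96 117 141 181 238 249 249 246 246 248]
 [247 247 247 247 247 247 240 233 227 226 228 225 221 215 178 128  99  94
   95 102 111 134 153 196 243 248 248 247 247 247]]
50 -0.0604596431460949 0.008535753230930074 0.0322673506534213
```

```bash
python3 -c "
from cell import ctrl
print(ctrl.sign_off())"
```

```text
the job is handed in; nothing more can be done
None
```

The hanger is in the rail with its hook on the robot's side. It was pressed against the buffer pin with about 5 N and then released, with no measurable shift of the clip, and I handed the job in at about 16 s; no verdict came back.

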